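# Shut the sliding lid and stack the baking tub on it

### The job

Slide the yellow lid of the long white box away from you until it wedges tight, then stack the orange-lidded tub on top with all four feet down in the recesses of the yellow lid, and let go. Set the tub down, do not drop it, and leave the blue-lidded tub, the mixing bowl, the spoon and the pastry cutter where they are.

Things in the scene. Friction and masses are not known exactly. Their poses are not given: they have to be found in the camera images.
- box: Long white storage box, 210 (x) x 116 (y) x 90 mm high, fixed; origin under its centre. Its yellow lid slides in a grey dovetail frame along the box's x and shuts towards +x (roughly away from the robot). The lid is 190 (x) x 100 (y) x 14 mm, its top face 104 mm above the counter, with four square recesses 17 mm wide, 6 mm deep, 116 mm apart along x, 36 mm along y (centres).
- lid (a joint): How far the lid has still to slide (m): 0 is wedged, growing as it opens to -x; starts 35-60 mm open. Sliding takes 7 N, rising to 10 N, then it stops dead and stays. Where it wedges varies: the frame sits up to 15 mm either way along x, so the wedged lid's centre is at x = -15 to +15 mm of the box. No pose tells this: feel where the tab stops, or look.
- shut_end (a point): Middle of the box's +x end, 104 mm above the counter, 105 mm from the box's centre. At the lid's other (-x) end an upright yellow pull tab, 12 mm thick along x, 50 mm wide along y, rises 30 mm from the lid's top (to 134 mm above the counter), its -x face flush with the lid's end. The middle of the four recesses is 99 mm to +x of the middle of the tab, at y = 0 of the box.
- tub: The tub to stack: white body, orange lid, 150 (x) x 62 (y) x 93 mm high, solid flush sides, gripped across the 62 mm; 0.3-0.65 kg. Origin at the centre of its underside, level with the bottoms of its feet: four round orange feet, 14 mm across, 1.5 mm chamfer, 8 mm tall, at x = +-58, y = +-18 mm. Either way round will do.
- tub_top (a point): Centre of the tub's top face, 93 mm above the bottoms of its feet. With the feet in the yellow lid's recesses (1.5 mm play each side) the top is 191 mm above the counter; standing on the lid's face beside the recesses, 197 mm.
- spare: A tub of the same shape with a blue lid; not to be used. Origin as for the other tub.
- bowl: Orange mixing bowl, 190 mm across, 85 mm high; origin under its centre. Leave alone.
- spoon: Wooden spoon lying on the counter, along its x axis. Leave alone.
- cutter: Copper ring pastry cutter, 64 mm across, 22 mm high; origin under its centre. Leave alone.
There are look-alikes about, which are no part of the job. What is shaped like the tub but turquoise is not meant.

How it is judged:
On the way, in this order (a step that is already met when the one before it is completed fails the run):
1. the yellow lid is slid shut and wedged tight (value of joint lid below 0.002 m), for 0.2 s.
2. then the orange-lidded tub stands in the recesses of the lid (z of tub in the frame of box between 0.095 and 0.1005 m and x of tub in the frame of box between -0.03 and 0.05 m and y of tub in the frame of box between -0.006 and 0.006 m and angle between the x axis of tub and the x axis of box, either way round below 0.06 rad and angle between tub's own z axis and vertical below 0.035 rad), for 0.2 s.
At the end, for the whole second after the job is handed in: Lid within 3 mm of wedged; tub upright (2 deg), square with the box (3.5 deg), within 6 mm of its middle line and 30 mm behind to 50 mm past its centre, feet in the recesses (origin 95-100.5 mm up), at rest, released; spare tub moved under 20 mm, bowl, spoon and cutter under 30 mm (all of step 2 and value of joint lid below 0.003 m and linear speed of tub below 0.02 m/s and angular speed of tub below 0.1 rad/s and contact force between tub and the fingers below 0.1 N and distance of spare from where it was at the start of the episode below 0.02 m and distance of each of bowl, spoon, cutter from where it was at the start of the episode below 0.03 m); the robot touches nothing.
It fails at once if the orange-lidded tub is dropped or knocked (it moves faster than 0.45 m/s untouched by the fingers) (linear speed of tub above 0.45 m/s and contact force between tub and the fingers below 0.05 N).
It fails at once if the blue-lidded tub is moved by more than 20 mm (distance of spare from where it was at the start of the episode above 0.02 m).
It fails at once if the bowl, the spoon or the cutter is moved by more than 30 mm (distance of any of bowl, spoon, cutter from where it was at the start of the episode above 0.03 m).
It also fails if it takes over 51 s, if anything falls off the work surface, if the arm or the gripper's body presses on something with over 40 N, if the wrist force passes 120 N, or if a joint passes its speed limit or range.

### The arm

A 6-joint arm with a two-finger parallel gripper is mounted at the origin on the work surface. World frame = base frame: x ahead of the robot, y to its left, z up, the work surface at z = 0. Lengths are in m, angles in rad, forces in N, time in s.
With the tool pointing down it reaches from about 0.375 to 0.975 m from the base axis. Payload 3.8 kg.
Tool frame: the origin (TCP) lies at the very end of the fingers, on their centre line; the grasp point (between the pads) lies 19 mm behind it; z points along the fingers, y is the line along which they close (so a half turn about z gives the same grasp; the last joint's range is limited). The gripper opens to 85 mm and grips with 20 to 120 N. Pads are 22 mm wide; open, the fingers measure 114 mm over their backs; the gripper's body (76 mm by 85 mm) begins 54 mm behind the grasp point. The pads swing forward as they close: fully open they stand 13 mm farther back than shut.
Start: joints at [1.224, 0.264, 1.604, -0, 1.274, -0.037], TCP at [0.206, 0.643, 0.2] pointing down, gripper open.
Joint ranges: [-2.63, 2.63], [-0.94, 2.18], [0.31, 2.57], [-1.31, 4.45], [0, 2.66], [-2.55, 2.55]. Speed limits (rad/s): [2.57, 2.57, 3.14, 3.14, 3.14, 3.14].

### API

Orientations are given as a rotation vector (axis times angle).
In Python, from workcell import monitor, viewer, job gives the robot as it stands. The module is installed in compiled form; this text tells all that it offers.
- The arm moves only by the tool step_arm, never from a script. Its argument "series" is one flat list of numbers, 4 for each row, row after row: the shift along the tool's x, y, z in m, then the turn about the tool's z in rad. A call has 1 to 8 rows; each row is the pose to reach, as a shift and turn from the pose commanded when the call began, along the tool's axes at that moment; what a row does not reach only later rows make up. A row lasts 1/8 s, in which the tool goes at most 62.5 mm and 10.7 degrees, less where a joint would pass 70% of its speed; a pose out of reach is approached as far as the arm can. A call with a gripper value outside its range is refused whole. "gripper" is the opening, from 0 (shut) to 1 (fully open), set as the call begins (left out, the last holds). The fingers move at their own pace and stop on an object; "newtons" is the grip in N (left out, the last holds). Time passes only in rows, so rows that repeat a pose let the fingers close. It gives the time, the measured TCP pose, the force, the opening and the grip force at its end, in the units of the state.
- monitor.read_state(): the state, without advancing time (a new reading comes with each control period).
- viewer.read_camera(name): name is "scene" or "side" or "wrist"; returns a dict with "image" (400x640x3 uint8, red, green, blue), "intrinsics" (3x3 intrinsics, pixels), "T" (4x4, takes a point from camera to world coordinates); the wrist camera has in their place "hand_eye" (4x4, takes a point from camera to tool coordinates, whose origin is the TCP and whose axes are the flange's). Camera axes: x right, y up, looking along -z (the intrinsics and any distortion apply to the point x, -y, -z); pixel columns grow to the right and rows downward; lengths in m; the calibration is good to about 2 mm. A picture is of the moment at which its call begins: read the wrist's pose just before it. There is no depth.
- job.finish_job(): hands the job in; it is judged then, once.
Trained networks look in a picture, given as the dict that the camera call returned (one of the last four; its "shot" number tells which), for a name from the list of things; names that differ only in an ending like _2 or _b are one class to them, and where a whole thing is asked for, a point or a joint stands for the part that bears it (a point fixed in the world has none). Each returns a list of dicts, best first, with "score" (0 to 1); they miss things now and then, are a little off and sometimes report something else, mostly with a low value. They report only what shows in the picture. A call takes as long as a camera call. They do not tell look-alikes from the thing itself.
- viewer.boxes_of(picture, label): "extent" ([centre column, centre row, width, height] in pixels, round what is visible of it).
- viewer.spot_point(picture, label): "point" ([column, row] in pixels: a listed point, or the origin of a listed thing).
The state is a dict: "time": time; "q": joint angles; "joint_vel": joint speeds; "joint_torque": joint torques, N m; "tool_pos": TCP position; "tcp_rot": TCP orientation; "wrist_force": force on the tool from outside, world axes, zero at the start; "torque": the same for the moment, N m; "width": opening from 0.0 (shut) to 1.0 (fully open); "grip_force": force on a finger pad.
Only numpy, scipy, OpenCV 4.12 (cv2) and the standard library are available. Lean on these libraries where they do the work, as an engineer would, in place of code of your own. Each camera call takes 0.05 s, during which the arm holds its last target. There are 200 camera calls.

## Working session

There is one attempt and no reset: what is moved stays moved. The work goes in short steps, Python scripts to look and compute and a tool call to move; the robot and the scene stay as the last step left them, time stands still between calls to the robot, and variables do not carry over. Pictures are saved under pics/ and viewed, at most 10 in all, crops included, and the job is handed in when it is done.

Besides the shell and the picture viewer there is one more tool, called after "Call:" as a command line: name --argument value ..., lists and objects as JSON in quotes. step_arm: Moves the arm, as the interface text tells. Its arguments: {"type":"object","properties":{"series":{"type":"array"},"gripper":{"type":"number"},"newtons":{"type":"number"}},"required":["series"]}

```bash
mkdir -p pics; cat > h.py <<'E'
import numpy as np, cv2
from workcell import monitor, viewer, job
from scipy.spatial.transform import Rotation as R
def shot(n):
    s=monitor.read_state(); p=viewer.read_camera(n)
    if n=="wrist":
        T=np.eye(4);T[:3,:3]=R.from_rotvec(s["tcp_rot"]).as_matrix();T[:3,3]=s["tool_pos"];p["W"]=T@p["hand_eye"]
    else:p["W"]=p["T"]
    return p
def ray(p,uv):
    K=np.array(p["intrinsics"]);d=np.linalg.solve(K,[uv[0],uv[1],1.]);W=np.array(p["W"])
    return W[:3,3],W[:3,:3]@[d[0],-d[1],-d[2]]
def onz(p,uv,z):
    o,d=ray(p,uv);return o+d*(z-o[2])/d[2]
def proj(p,X):
    W=np.array(p["W"]);c=W[:3,:3].T@(np.array(X)-W[:3,3]);q=np.array(p["intrinsics"])@[c[0],-c[1],-c[2]];return q[:2]/q[2]
def save(p,n):cv2.imwrite("pics/"+n,p["image"][:,:,::-1])
E
python3 - <<'E'
from h import *
print({k:np.round(v,3) for k,v in monitor.read_state().items()})
ims=[]
for c in("scene","side"):
    p=shot(c);ims.append(p["image"]); print(c,[k for k in p],np.round(p["intrinsics"],1).tolist(),np.round(p["W"],3).tolist())
    for l,z in(("tub_top",.093),("shut_end",.104),("box",0),("tub",0),("spare",0),("bowl",0),("spoon",0),("cutter",0)):
        for r in viewer.spot_point(p,l)[:4]:print(l,round(r["score"],2),np.round(r["point"],1),np.round(onz(p,r["point"],z),3))
    save(p,c+".png")
E
```

```text
{'time': np.float64(0.0), 'q': array([ 1.224,  0.265,  1.605, -0.   ,  1.274, -0.037]), 'joint_vel': array([ 0.001, -0.   ,  0.   , -0.002,  0.001, -0.   ]), 'joint_torque': array([-1.0000e-03, -5.1512e+01, -3.6731e+01, -0.0000e+00,  1.3000e-02,
       -0.0000e+00]), 'tool_pos': array([0.206, 0.642, 0.198]), 'tcp_rot': array([-4.850e-01, -3.104e+00,  3.000e-03]), 'wrist_force': array([ 0.452,  0.18 , -0.618]), 'torque': array([ 0.065,  0.018, -0.021]), 'grip_force': np.float64(0.0), 'width': np.float64(0.998)}
scene ['image', 'intrinsics', 'T', 'shot', 'W'] [[509.9, 0.0, 319.5], [0.0, 509.9, 203.2], [0.0, 0.0, 1.0]] [[0.757, -0.453, 0.471, 1.136], [0.653, 0.502, -0.566, -0.791], [0.02, 0.736, 0.676, 1.098], [0.0, 0.0, 0.0, 1.0]]
tub_top 0.87 [302.3 186.5] [0.349 0.072 0.093]
tub_top 0.75 [239.1 217.7] [ 0.308 -0.147  0.093]
tub_top 0.73 [251.2 288.1] [ 0.514 -0.296  0.093]
tub_top 0.59 [163.9 224.1] [ 0.173 -0.303  0.093]
shut_end 0.62 [389.1 251. ] [0.701 0.023 0.104]
shut_end 0.61 [418.6 244.5] [0.747 0.095 0.104]
box 0.85 [388.8 249.4] [0.651 0.113 0.   ]
box 0.17 [254.  313.2] [ 
[... 704 characters left out ...]
3]
tub_top 0.77 [305.7 339.5] [ 0.168 -0.303  0.093]
tub_top 0.73 [292.4 210.1] [0.352 0.061 0.093]
tub_top 0.7 [416.8 269.5] [ 0.524 -0.306  0.093]
shut_end 0.65 [393.2 153.2] [0.753 0.071 0.104]
box 0.55 [359.  179.9] [0.648 0.112 0.   ]
tub 0.86 [410.6 286.2] [ 0.522 -0.303  0.   ]
tub 0.79 [308.1 351.4] [ 0.175 -0.299  0.   ]
tub 0.7 [290.7 229.6] [0.341 0.063 0.   ]
tub 0.61 [321.3 284.8] [ 0.312 -0.155  0.   ]
spare 0.86 [377.1 245.5] [ 0.53  -0.138  0.   ]
bowl 0.59 [293.4 143.9] [0.555 0.396 0.   ]
spoon 0.58 [265.8 169.3] [0.405 0.339 0.   ]
cutter 0.59 [409.7 208.2] [ 0.71  -0.083  0.   ]
cutter 0.41 [265.3 170.5] [0.401 0.335 0.   ]
cutter 0.24 [375.7 245.9] [ 0.525 -0.137  0.   ]
```

View pics/scene.png

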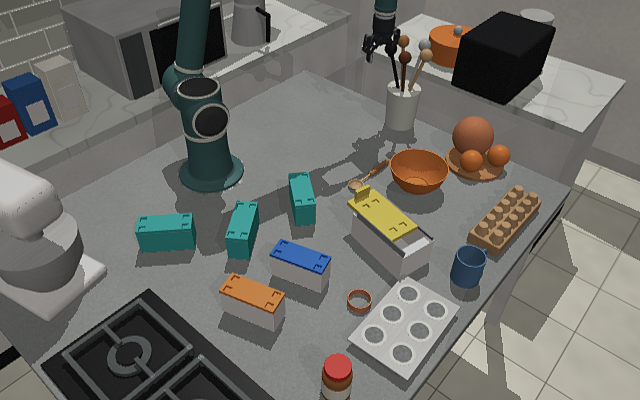

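View pics/side.png

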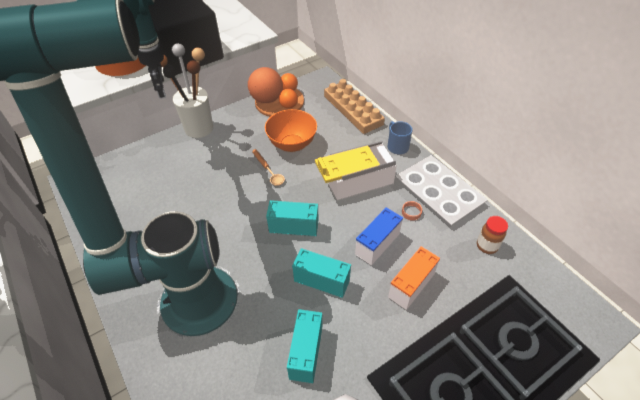

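The scene shows the orange-lidded tub at (251,293). Things that could be taken for it are the blue-lidded spare (300,257) and the turquoise look-alikes (166,232), (243,229) and (302,197). I choose the orange one. The yellow lid is at (387,213) with its tab at (362,193). Next I fit the coloured tops and check a crop.

```bash
cat > fit.py <<'E'
from h import *
def fit(p,lo,hi,z,roi=None):
    hsv=cv2.cvtColor(p["image"],cv2.COLOR_RGB2HSV);m=cv2.inRange(hsv,lo,hi)
    if roi:
        k=np.zeros_like(m);k[roi[1]:roi[3],roi[0]:roi[2]]=1;m*=k
    m=cv2.morphologyEx(m,cv2.MORPH_CLOSE,np.ones((5,5)))
    cs,_=cv2.findContours(m,cv2.RETR_EXTERNAL,cv2.CHAIN_APPROX_NONE);c=max(cs,key=cv2.contourArea)[:,0]
    w=np.array([onz(p,u,z)[:2] for u in c])
    r=cv2.minAreaRect((w*1000).astype(np.float32))
    b=cv2.boxPoints(r);e=max(b[1]-b[0],b[2]-b[1],key=np.linalg.norm)
    return np.round(r[0],1),np.round(r[1],1),round(np.degrees(np.arctan2(e[1],e[0]))%180,1),np.round(b).tolist()
OR=((5,120,100),(17,255,255));YE=((22,110,80),(34,255,255))
E
python3 - <<'E'
from fit import *
a=shot("scene");b=shot("side")
print(fit(a,*OR,.093,(210,260,295,330)),fit(b,*OR,.093,(380,235,450,310)))
print(fit(a,*YE,.104,(340,180,440,260)),fit(b,*YE,.104,(310,135,410,190)))
c=cv2.resize(a["image"][170:340,210:450],None,fx=2.5,fy=2.5,interpolation=2);d=cv2.resize(b["image"][120:220,310:440],None,fx=4.6,fy=4.6)[:,:600]
cv2.imwrite("pics/crop.png",c[:,:,::-1])
E
```

```text
(array([ 522. , -304.2]), array([151.6,  67.6]), np.float32(16.2), [[440.0, -293.0], [459.0, -358.0], [604.0, -316.0], [585.0, -251.0]]) (array([ 519.7, -305.4]), array([153.6,  63.7]), np.float32(16.1), [[437.0, -296.0], [455.0, -357.0], [602.0, -315.0], [585.0, -254.0]])
(array([590.9, 126.3]), array([109.3, 224.1]), np.float32(167.2), [[470.0, 98.0], [688.0, 48.0], [712.0, 155.0], [494.0, 204.0]]) (array([600. , 122.5]), array([112.7, 194.3]), np.float32(166.2), [[492.0, 91.0], [681.0, 45.0], [708.0, 154.0], [519.0, 200.0]])
```

View pics/crop.png

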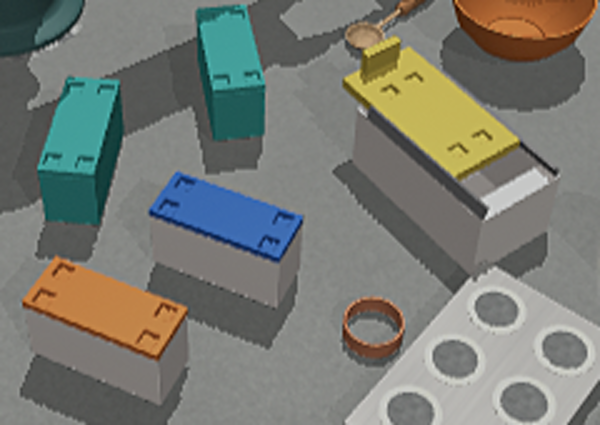

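The crop confirms the orange lid on a white body at (105,305), and the open yellow lid with its tab at (380,58). I'll go above the lid for a close look.

Call:
step_arm --series '[-0.482, -0.379, -0.1, 1.5, -0.482, -0.379, -0.1, 1.5, -0.482, -0.379, -0.1, 1.5, -0.482, -0.379, -0.1, 1.5, -0.482, -0.379, -0.1, 1.5, -0.482, -0.379, -0.1, 1.5, -0.482, -0.379, -0.1, 1.5, -0.482, -0.379, -0.1, 1.5]' --gripper 0.6 --newtons 60

```text
time: 2.0
tool_pos: [0.4831, 0.2324, 0.2808]
tcp_rot: [2.476, 1.933, 0.002]
wrist_force: [0.6, 0.8, -0.4]
width: 0.603
grip_force: 0.0
```

```bash
cat > go.py <<'E'
import sys
from h import *
def go(x,y,z,h):
    s=monitor.read_state();M=R.from_rotvec(s["tcp_rot"]).as_matrix();d=M.T@(np.array([x,y,z])-s["tool_pos"])
    h0=np.degrees(np.arctan2(M[1,1],M[0,1]));t=-((h-h0+180)%360-180)
    print("now",np.round(s["tool_pos"],4),"h",round(h0,2),"q",np.round(s["q"],2),"t",round(s["time"],2),"d",np.round(d,4),"turn",round(np.radians(t),3),"w",np.round(s["width"],3),"F",np.round(s["wrist_force"],1),"tilt",np.round(M[:,2],4))
if __name__=="__main__":go(*map(float,sys.argv[1:5]))
E
python3 go.py .55 .135 .3 -13.5
```

```text
now [0.4831 0.2324 0.2808] h -14.04 q [ 0.4  -0.04  1.79  0.    1.39  0.65] t 2.0 d [-0.0782  0.0885 -0.0192] turn -0.009 w 0.603 F [ 0.6  0.8 -0.4] tilt [ 1.e-03  6.e-04 -1.e+00]
```

Call:
step_arm --series '[-0.078, 0.088, -0.02, -0.009, -0.078, 0.088, -0.02, -0.009, -0.078, 0.088, -0.02, -0.009, -0.078, 0.088, -0.02, -0.009]'

```text
time: 2.5
tool_pos: [0.549, 0.1375, 0.2999]
tcp_rot: [-2.462, -1.95, 0.0]
wrist_force: [-0.5, 0.3, 0.2]
width: 0.6
grip_force: 0.0
```

```bash
python3 - <<'E'
from fit import *
p=shot("wrist");save(p,"w1.png");print(np.round(p["W"],3).tolist());print(fit(p,*YE,.104))
for l,z in(("tub_top",.093),("shut_end",.104),("box",0)):
    for r in viewer.spot_point(p,l)[:3]:print(l,round(r["score"],2),np.round(r["point"],1),np.round(onz(p,r["point"],z),3))
E
```

```text
[[0.974, 0.219, 0.065, 0.564], [-0.229, 0.934, 0.275, 0.207], [-0.001, -0.282, 0.959, 0.475], [0.0, 0.0, 0.0, 1.0]]
(array([600.5, 126.1]), array([ 99.5, 193.8]), np.float32(166.8), [[495.0, 100.0], [683.0, 55.0], [706.0, 152.0], [518.0, 197.0]])
tub_top 0.73 [213.7 381.7] [ 0.316 -0.147  0.093]
tub_top 0.58 [188.4 251.1] [0.352 0.062 0.093]
tub_top 0.51 [184.   28.3] [0.437 0.311 0.093]
shut_end 0.83 [500.5 158.5] [0.749 0.096 0.104]
box 0.65 [393.4 149.8] [0.649 0.113 0.   ]
```

View pics/w1.png

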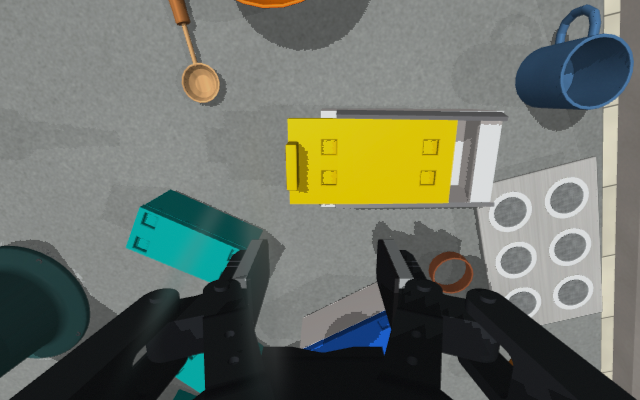

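The lid spans columns 288–457 and rows 119–205. Its recesses are at (329,147), (430,147), (329,178) and (428,178), and the tab is at (292,166).

```bash
python3 - <<'E'
from h import *
p=shot("wrist")
w=np.array([onz(p,u,.104)[:2] for u in((329.5,147),(430,147),(329,178),(428,178))])
print(np.round(w,4),np.round(w.mean(0),4))
d=(w[1]+w[3]-w[0]-w[2])/2;e=(w[0]+w[1]-w[2]-w[3])/2;print(d,e,np.linalg.norm(d),np.linalg.norm(e),np.degrees(np.arctan2(d[1],d[0])),np.degrees(np.arctan2(-e[0],e[1])))
c=w.mean(0);u=np.array([np.cos(np.radians(-13.3)),np.sin(np.radians(-13.3))]);t=c-.099*u;print(t)
from go import go
go(t[0],t[1],.108,-13.3)
E
```

```text
[[0.5593 0.1547]
 [0.6711 0.1288]
 [0.5507 0.1194]
 [0.6639 0.0932]] [0.6112 0.124 ]
[ 0.11249259 -0.02605736] [0.00786587 0.03550652] 0.1154710720856976 0.03636736151407209 -13.041770552202557 -12.491181924010922
[0.51490235 0.14679369]
now [0.5485 0.1387 0.2999] h -13.06 q [0.2  0.01 1.71 0.   1.42 0.43] t 2.75 d [ 0.0003 -0.0345  0.1919] turn 0.004 w 0.6 F [ 0.4  0.2 -0.5] tilt [-4.e-04  1.e-04 -1.e+00]
```

Call:
step_arm --series '[0, -0.0345, 0.06, 0.0, 0, -0.0345, 0.11, 0.0, 0, -0.0345, 0.15, 0.0, 0, -0.0345, 0.18, 0, 0, -0.0345, 0.19, 0, 0, -0.0345, 0.19, 0]'

```text
time: 3.5
tool_pos: [0.5154, 0.1458, 0.11]
tcp_rot: [-2.461, -1.953, 0.001]
wrist_force: [0.3, -0.5, 0.1]
width: 0.598
grip_force: 0.0
```

Call:
step_arm --series '[0, 0, 0, 0, 0, 0, 0, 0, 0, 0, 0, 0, 0, 0, 0, 0, 0, 0, 0, 0]' --gripper 0 --newtons 80

```text
time: 4.12
tool_pos: [0.5157, 0.1453, 0.1102]
tcp_rot: [2.462, 1.952, 0.0]
wrist_force: [-0.4, 0.4, 0.2]
width: -0.002
grip_force: 0.0
```

```bash
python3 - <<'E'
from h import *
a=shot("scene");b=shot("side")
X=monitor.read_state()["tool_pos"];print(proj(a,X),proj(b,X))
c=cv2.resize(a["image"][140:260,320:450],None,fx=3,fy=3);d=cv2.resize(b["image"][100:220,290:420],None,fx=3,fy=3)
cv2.imwrite("pics/c2.png",np.hstack([c,d])[:,:,::-1])
E
```

```text
[361.30011093 194.81610152] [321.67275191 167.58220188]
```

View pics/c2.png

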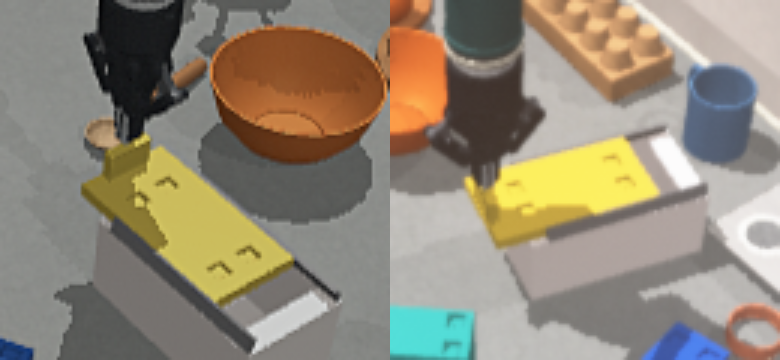

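The fingers shut without catching the tab: the scene crop shows the tips behind it at about (125,145). I'll measure how they sit against the tab.

```bash
python3 - <<'E'
from fit import *
a=shot("scene");b=shot("side")
print(fit(a,*YE,.104,(340,180,440,260)),fit(b,*YE,.104,(310,135,410,190)))
p=shot("wrist");save(p,"w2.png");print(proj(p,[.515,.1457,.11]),proj(p,[.515,.1457,.134]))
E
```

```text
(array([592.2, 126.6]), array([109.4, 222.2]), np.float32(167.8), [[472.0, 97.0], [689.0, 50.0], [712.0, 157.0], [495.0, 204.0]]) (array([599.5, 120.7]), array([110.3, 194.3]), np.float32(166.2), [[492.0, 90.0], [681.0, 44.0], [707.0, 151.0], [518.0, 197.0]])
[323.06864081 226.02454178] [323.17077583 243.82122097]
```

View pics/w2.png

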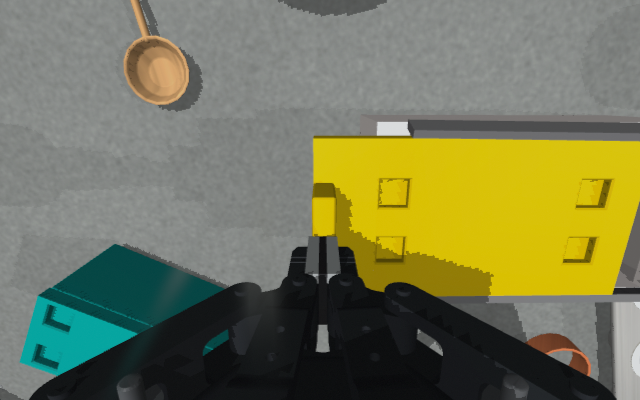

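```bash
python3 - <<'E'
from h import *
p=shot("wrist");s=monitor.read_state();M=R.from_rotvec(s["tcp_rot"]).as_matrix();t=s["tool_pos"]
for dx in(-.011,0,.011):
  for z in(0,-.02,-.04):print(dx,z,np.round(proj(p,t+M@[dx,0,z])))
for r in(240,250,260,270):print(r,p["image"][r,306:346:3].tolist())
cv2.imwrite("pics/c3.png",cv2.resize(p["image"][170:320,240:420],None,fx=4,fy=4,interpolation=0)[:,:,::-1])
print(np.round(p["hand_eye"],3))
E
```

```text
-0.011 0 [324. 244.]
-0.011 -0.02 [324. 260.]
-0.011 -0.04 [325. 280.]
0 0 [324. 226.]
0 -0.02 [325. 241.]
0 -0.04 [325. 259.]
0.011 0 [324. 208.]
0.011 -0.02 [325. 221.]
0.011 -0.04 [325. 237.]
240 [[135, 139, 136], [84, 87, 87], [84, 87, 87], [84, 87, 87], [79, 82, 82], [18, 17, 19], [18, 17, 17], [83, 87, 87], [84, 87, 87], [84, 87, 87], [89, 90, 83], [146, 124, 4], [146, 125, 5], [146, 124, 5]]
250 [[32, 34, 35], [83, 86, 86], [84, 87, 87], [84, 87, 87], [78, 81, 81], [16, 17, 18], [17, 16, 18], [83, 87, 87], [84, 87, 87], [84, 87, 87], [84, 87, 87], [13, 15, 16], [13, 15, 15], [15, 18, 18]]
260 [[70, 72, 73], [84, 87, 87], [83, 87, 86], [84, 88, 88], [77, 80, 80], [17, 16, 17], [17, 17, 18], [84, 87, 87], [84, 87, 87], [84, 87, 87], [84, 87, 87], [61, 63, 63], [13, 15, 15], [14, 16, 17]]
270 [[84, 87, 87], [84, 87, 87], [81, 85, 84], [84, 87, 87], [61, 64, 64], [17, 16, 17], [17, 16, 18], [70, 73, 73], [84, 87, 87], [84, 87, 87], [84, 87, 87], [79, 82, 82], [14, 16, 17], [14, 15, 17]]
[[ 0.     0.959  0.283  0.071]
 [ 1.    -0.    -0.    -0.001]
 [-0.     0.283 -0.959 -0.175]
 [ 0.     0.     0.     1.   ]]
```

View pics/c3.png

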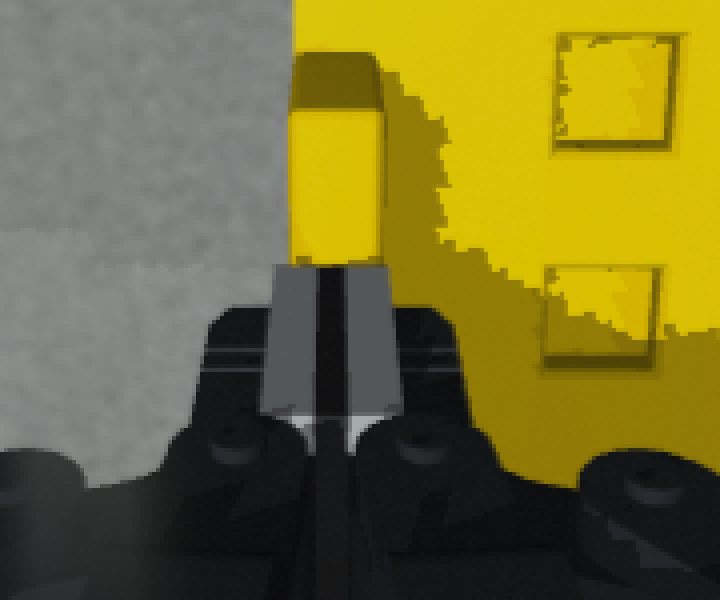

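The zoom shows the shut fingertips (grey, front edge at crop row 265) over the tab's top. So they really end 24–40 mm above the stated TCP. I'll open, go 20 mm lower and grip again.

Call:
step_arm --series '[0, 0, 0, 0, 0, 0, 0, 0, 0, 0, 0, 0, 0, 0, 0.007, 0, 0, 0, 0.014, 0, 0, 0, 0.02, 0, 0, 0, 0.02, 0]' --gripper 0.6

```text
time: 5.3
tool_pos: [0.5149, 0.1451, 0.089]
tcp_rot: [-2.461, -1.951, 0.003]
wrist_force: [-0.5, 0.4, -0.4]
width: 0.597
grip_force: 0.0
```

Call:
step_arm --series '[0, 0, 0, 0, 0, 0, 0, 0, 0, 0, 0, 0, 0, 0, 0, 0, 0, 0, 0, 0]' --gripper 0

```text
time: 5.92
tool_pos: [0.5161, 0.1454, 0.0906]
tcp_rot: [2.461, 1.952, 0.001]
wrist_force: [-0.2, -0.9, 4.1]
width: 0.115
grip_force: 81.3
```

Gripped at 81 N. Now push along +x.

Call:
step_arm --series '[0, 0.006, 0, 0, 0, 0.012, 0, 0, 0, 0.018, 0, 0, 0, 0.023, 0, 0, 0, 0.028, 0, 0, 0, 0.032, 0, 0]'

```text
time: 6.68
tool_pos: [0.5447, 0.1386, 0.0906]
tcp_rot: [-2.459, -1.949, 0.005]
wrist_force: [-8.8, 1.0, 10.9]
width: 0.113
grip_force: 82.2
```

Call:
step_arm --series '[0, 0.002, 0, 0, 0, 0.004, 0, 0, 0, 0.006, 0, 0, 0, 0.008, 0, 0]'

```text
time: 7.18
tool_pos: [0.5522, 0.1368, 0.0906]
tcp_rot: [-2.459, -1.949, 0.006]
wrist_force: [-8.2, 1.2, 9.9]
width: 0.108
grip_force: 82.2
```

Call:
step_arm --series '[0, 0.002, 0, 0, 0, 0.004, 0, 0, 0, 0.006, 0, 0]'

```text
time: 7.55
tool_pos: [0.5579, 0.1355, 0.0905]
tcp_rot: [-2.459, -1.949, 0.006]
wrist_force: [-10.1, 1.2, 10.5]
width: 0.109
grip_force: 82.2
```

Call:
step_arm --series '[0, 0.002, 0, 0, 0, 0.004, 0, 0, 0, 0.006, 0, 0]'

```text
time: 7.92
tool_pos: [0.5636, 0.1341, 0.0906]
tcp_rot: [-2.459, -1.949, 0.006]
wrist_force: [-9.6, 2.3, 11.4]
width: 0.114
grip_force: 82.2
```

Call:
step_arm --series '[0, 0.002, 0, 0, 0, 0.004, 0, 0]'

```text
time: 8.18
tool_pos: [0.5674, 0.1332, 0.0906]
tcp_rot: [-2.459, -1.949, 0.006]
wrist_force: [-9.9, 1.1, 11.6]
width: 0.112
grip_force: 82.3
```

Call:
step_arm --series '[0, 0.002, 0, 0, 0, 0.004, 0, 0]'

```text
time: 8.43
tool_pos: [0.5697, 0.1327, 0.0905]
tcp_rot: [-2.457, -1.947, 0.01]
wrist_force: [-17.4, 2.7, 16.8]
width: 0.108
grip_force: 82.9
```

Force is rising; I'll give one more push to confirm it is wedged.

Call:
step_arm --series '[0, 0.003, 0, 0, 0, 0.006, 0, 0, 0, 0.006, 0, 0]'

```text
time: 8.8
tool_pos: [0.5694, 0.1327, 0.0904]
tcp_rot: [-2.45, -1.941, 0.024]
wrist_force: [-31.1, 7.1, 26.5]
width: 0.111
grip_force: 84.1
```

Wedged: 31 N and no movement. Relax, open, rise and look.

Call:
step_arm --series '[0, -0.006, 0, 0, 0, -0.007, 0, 0]'

```text
time: 9.05
tool_pos: [0.5697, 0.1327, 0.0906]
tcp_rot: [-2.458, -1.95, 0.007]
wrist_force: [-9.4, 1.2, 10.3]
width: 0.113
grip_force: 82.2
```

Call:
step_arm --series '[0, 0, 0, 0, 0, 0, 0, 0, 0, 0, 0, 0, 0, 0, 0, 0, -0.03, 0, -0.04, 0, -0.06, 0.03, -0.09, 0, -0.08, 0.06, -0.13, 0, -0.08, 0.06, -0.13, 0]' --gripper 0.7

```text
time: 10.05
tool_pos: [0.618, 0.0382, 0.2255]
tcp_rot: [2.459, 1.944, 0.012]
wrist_force: [-0.2, 0.8, -0.0]
width: 0.701
grip_force: 0.0
```

Call:
step_arm --series '[0, 0, 0, 0, 0, 0, 0, 0]'

```text
time: 10.3
tool_pos: [0.6115, 0.0409, 0.2178]
tcp_rot: [-2.459, -1.951, 0.005]
wrist_force: [-0.2, -0.6, -0.0]
width: 0.702
grip_force: 0.0
```

```bash
python3 - <<'E'
from fit import *
p=shot("wrist");print(fit(p,*YE,.104))
for k in range(1):
  X=np.array([.5694+.0964,.1327-.0225,.104]);u=proj(p,X);print(u)
x0,y0=int(u[0])-130,max(int(u[1])-95,0)
im=p["image"][y0:y0+190,x0:x0+260];print(x0,y0,np.round(p["W"],4).tolist(),np.round(p["intrinsics"],2).tolist())
cv2.imwrite("pics/c4.png",cv2.resize(im,None,fx=3,fy=3,interpolation=0)[:,:,::-1]);save(p,"w3.png")
print(monitor.read_state()["tool_pos"],monitor.read_state()["tcp_rot"])
E
```

```text
(array([652. , 113.7]), array([ 99.4, 197.9]), np.float32(166.8), [[544.0, 88.0], [737.0, 43.0], [760.0, 139.0], [567.0, 185.0]])
[368.15764677  87.65580535]
238 0 [[0.9739, 0.2167, 0.068, 0.6272], [-0.2271, 0.9342, 0.2753, 0.1102], [-0.0039, -0.2835, 0.959, 0.3925], [0.0, 0.0, 0.0, 1.0]] [[324.37, 0.0, 322.34], [0.0, 324.37, 194.38], [0.0, 0.0, 1.0]]
[0.61160929 0.04101214 0.21784535] [-2.45885261 -1.95147599  0.00468199]
```

View pics/c4.png

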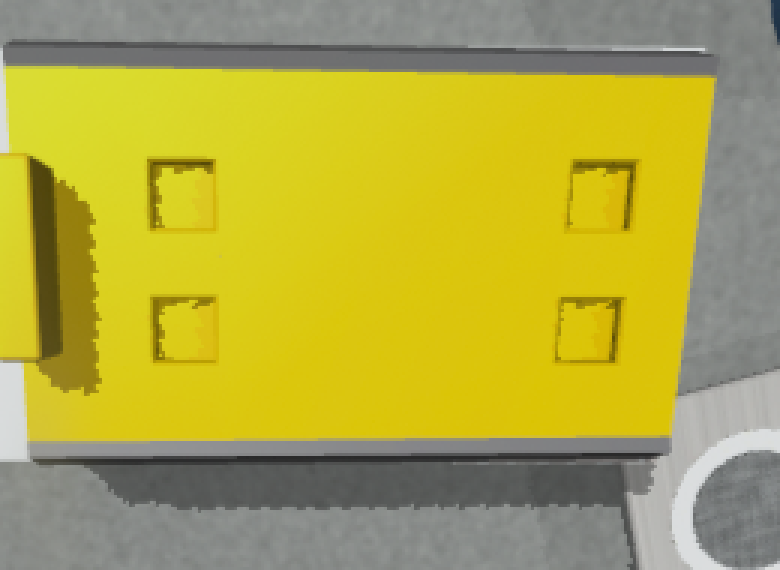

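The lid is shut to the +x end. The recess centres in the crop are (182,194.5), (602,196), (185,328.5) and (590.5,330).

```bash
python3 - <<'E'
from h import *
p=shot("wrist")
w=np.array([onz(p,(238+a/3-.33,b/3-.33),.104)[:2] for a,b in((182,194.5),(602,196),(185,328.5),(590.5,330))])
c=w.mean(0);print(np.round(w,4),c)
d=(w[1]+w[3]-w[0]-w[2])/2;e=(w[0]+w[1]-w[2]-w[3])/2;print(np.linalg.norm(d),np.linalg.norm(e),np.degrees(np.arctan2(d[1],d[0])),np.degrees(np.arctan2(-e[0],e[1])))
# lid long edges in crop
for z,(a,b),(g,h) in((.104,(10,67),(714,77)),(.104,(30,441),(670,438))):
    A=onz(p,(238+a/3,b/3),z);B=onz(p,(238+g/3,h/3),z);print(A,B,np.degrees(np.arctan2(*(B-A)[1::-1])))
from go import go
th=np.radians(16.15); go(.521,-.3048,.2,-73.85)
E
```

```text
[[0.6129 0.1414]
 [0.7259 0.1146]
 [0.6049 0.1064]
 [0.7181 0.0796]] [0.66545019 0.11051764]
0.11619397461987348 0.03585699955583887 -13.315378014155268 -12.755458211736375
[0.57616004 0.18236579 0.104     ] [0.75907996 0.13714129 0.104     ] -13.887127050074298
[0.55234831 0.08519467 0.104     ] [0.7371389  0.04316861 0.104     ] -12.812578352700092
now [0.6118 0.041  0.2181] h -13.12 q [0.03 0.14 1.72 0.   1.29 0.26] t 10.4 d [-0.3574 -0.0099  0.0184] turn 1.06 w 0.697 F [ 0.3 -0.4  0.9] tilt [-0.0034  0.     -1.    ]
```

The spacing (116.2 x 35.9 mm) matches, and the tab-based prediction agrees within 0.5 mm. Placing target: (0.6655, 0.1105), yaw −13.3°. Now to the tub.

```bash
python3 go.py .425 -.333 .25 -73.85
```

```text
now [0.6118 0.041  0.2181] h -13.12 q [0.03 0.14 1.72 0.   1.29 0.26] t 10.4 d [-0.4067 -0.0971 -0.0313] turn 1.06 w 0.697 F [ 0.3 -0.4  0.9] tilt [-0.0034  0.     -1.    ]
```

Call:
step_arm --series '[-0.407, -0.097, -0.031, 1.06, -0.407, -0.097, -0.031, 1.06, -0.407, -0.097, -0.031, 1.06, -0.407, -0.097, -0.031, 1.06, -0.407, -0.097, -0.031, 1.06, -0.407, -0.097, -0.031, 1.06, -0.407, -0.097, -0.031, 1.06, -0.407, -0.097, -0.031, 1.06]' --gripper 1

```text
time: 11.4
tool_pos: [0.4245, -0.3357, 0.2505]
tcp_rot: [-3.111, -0.434, 0.001]
wrist_force: [0.4, 0.4, 0.4]
width: 1.0
grip_force: 0.0
```

```bash
python3 - <<'E'
from fit import *
from go import go
go(.425,-.333,.25,-73.85)
p=shot("wrist");print(fit(p,*OR,.093));save(p,"w4.png")
for r in viewer.spot_point(p,"tub_top")[:3]:print(round(r["score"],2),np.round(r["point"],1),np.round(onz(p,r["point"],.093),4))
print(proj(p,[.521,-.305,.093]))
E
```

```text
now [ 0.4245 -0.3357  0.2505] h -74.13 q [-0.71 -0.02  1.82 -0.    1.34  0.58] t 11.4 d [ 0.0012 -0.0025  0.0005] turn -0.005 w 1.0 F [0.4 0.4 0.4] tilt [-9.e-04 -0.e+00 -1.e+00]
(array([ 481.5, -337.1]), array([38.7, 22. ]), np.float32(16.2), [[460.0, -332.0], [466.0, -353.0], [503.0, -342.0], [497.0, -321.0]])
0.96 [237.5 353.6] [ 0.1693 -0.2984  0.093 ]
0.82 [315.6  62.5] [ 0.5223 -0.3015  0.093 ]
0.65 [128.  211.6] [ 0.3214 -0.146   0.093 ]
[318.74828752  65.00235899]
```

View pics/w4.png

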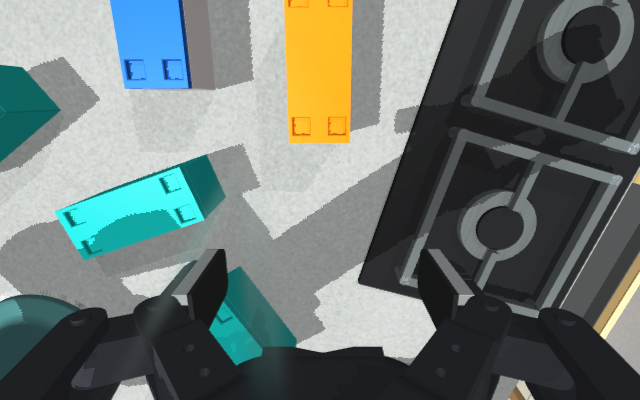

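The orange lid shows at columns 285–352, rows 0–143, with its far end cut off. I'll move 45 mm forward and fit it whole.

Call:
step_arm --series '[0.045, -0.0025, 0, -0.005, 0.045, -0.0025, 0, -0.005, 0.045, -0.0025, 0, -0.005]'

```text
time: 11.88
tool_pos: [0.4688, -0.3174, 0.2505]
tcp_rot: [-3.108, -0.452, 0.002]
wrist_force: [0.5, -0.3, -0.8]
width: 1.001
grip_force: 0.0
```

```bash
python3 - <<'E'
from fit import *
from go import go
p=shot("wrist");q=fit(p,(5,120,100),(25,255,255),.093,(200,0,420,220));print(q);save(p,"w5.png")
m=cv2.inRange(cv2.cvtColor(p["image"],cv2.COLOR_RGB2HSV),(5,120,100),(25,255,255))[:220,200:420];ys,xs=np.nonzero(m);print(xs.min()+200,xs.max()+200,ys.min(),ys.max())
c=q[0]/1000;go(c[0],c[1],.13,q[2]-90)
E
```

```text
(array([ 521.5, -304.5]), array([149.8,  62.3]), np.float32(16.2), [[441.0, -295.0], [458.0, -355.0], [602.0, -314.0], [585.0, -254.0]])
292 358 33 188
now [ 0.4685 -0.3178  0.2506] h -73.52 q [-0.64  0.03  1.78 -0.    1.34  0.64] t 11.93 d [0.0547 0.0023 0.1206] turn 0.005 w 1.006 F [-0.6  0.1  0.8] tilt [-1.1e-03  5.0e-04 -1.0e+00]
```

Call:
step_arm --series '[0.0547, 0.0023, 0.05, 0.005, 0.0547, 0.0023, 0.1, 0.005, 0.0547, 0.0023, 0.14, 0.005, 0.0547, 0.0023, 0.17, 0.005, 0.0547, 0.0023, 0.195, 0.005, 0.0547, 0.0023, 0.21, 0.005, 0.0547, 0.0023, 0.2146, 0.005, 0.0547, 0.0023, 0.2146, 0.005]'

```text
time: 12.92
tool_pos: [0.5221, -0.3061, 0.0371]
tcp_rot: [3.11, 0.439, 0.001]
wrist_force: [-0.2, -0.5, 0.1]
width: 1.0
grip_force: 0.0
```

Call:
step_arm --series '[0, 0, 0, 0, 0, 0, 0, 0, 0, 0, 0, 0, 0, 0, 0, 0]' --gripper 0 --newtons 70

```text
time: 13.42
tool_pos: [0.5228, -0.306, 0.0383]
tcp_rot: [3.11, 0.439, 0.003]
wrist_force: [-1.7, 2.7, 6.4]
width: 0.705
grip_force: 76.8
```

Call:
step_arm --series '[0, 0, -0.005, 0, 0, 0, -0.03, 0, 0, 0, -0.07, 0, 0, 0, -0.12, 0, 0, 0, -0.165, 0, 0, 0, -0.18, 0, 0, 0, -0.18, 0]'

```text
time: 14.3
tool_pos: [0.5219, -0.3059, 0.2165]
tcp_rot: [3.11, 0.44, 0.001]
wrist_force: [0.0, -0.0, -4.9]
width: 0.702
grip_force: 77.3
```

```bash
python3 - <<'E'
from fit import *
from go import go
go(.6655,.1105,.225,-103.3)
s=monitor.read_state();M=R.from_rotvec(s["tcp_rot"]).as_matrix()
p=shot("wrist");q=fit(p,(5,100,80),(25,255,255),s["tool_pos"][2]+.056);print(q);save(p,"w6.png")
for b in q[3]:print(np.round(M.T@(np.array([b[0]/1000,b[1]/1000,s["tool_pos"][2]])-s["tool_pos"]),4))
E
```

```text
now [ 0.5219 -0.3059  0.2165] h -73.91 q [-0.57  0.12  1.74 -0.    1.28  0.72] t 14.3 d [ 0.2534 -0.3603 -0.0086] turn 0.513 w 0.702 F [ 0.  -0.  -4.9] tilt [ 7.e-04 -6.e-04 -1.e+00]
(array([ 528.3, -302.7]), array([135.2,  65.4]), np.float32(16.1), [[454.0, -290.0], [472.0, -353.0], [602.0, -315.0], [584.0, -253.0]])
[-0.0608 -0.0341 -0.0001]
[-0.061   0.0315 -0.    ]
[0.0745 0.031  0.0001]
[ 0.0744 -0.0336  0.    ]
```

The tub is held square: front end 74.5 mm ahead of the TCP, tub yaw matching the tool, weight about 0.5 kg. Carry it over the lid.

Call:
step_arm --series '[0.02, -0.028, -0.0086, 0.06, 0.056, -0.08, -0.0086, 0.13, 0.097, -0.138, -0.0086, 0.21, 0.138, -0.196, -0.0086, 0.29, 0.179, -0.254, -0.0086, 0.37, 0.215, -0.306, -0.0086, 0.45, 0.24, -0.341, -0.0086, 0.51, 0.2534, -0.3603, -0.0086, 0.513]'

```text
time: 15.35
tool_pos: [0.6639, 0.114, 0.2204]
tcp_rot: [3.12, -0.36, -0.01]
wrist_force: [-0.2, -0.9, -3.8]
width: 0.707
grip_force: 77.4
```

Call:
step_arm --series '[0, 0, 0, 0, 0, 0, 0, 0]'

```text
time: 15.6
tool_pos: [0.6637, 0.1101, 0.2218]
tcp_rot: [3.119, -0.363, -0.008]
wrist_force: [-0.6, -0.3, -4.6]
width: 0.709
grip_force: 77.5
```

```bash
python3 go.py .666 .1104 .155 -103.3
```

```text
now [0.6637 0.1101 0.2218] h -103.28 q [ 0.13  0.25  1.58 -0.    1.32  1.93] t 15.6 d [ 0.0024 -0.001   0.0668] turn 0.0 w 0.709 F [-0.6 -0.3 -4.6] tilt [-0.0052 -0.0013 -1.    ]
```

Call:
step_arm --series '[0.002, -0.001, 0.03, 0, 0.002, -0.001, 0.055, 0, 0.002, -0.001, 0.067, 0, 0.002, -0.001, 0.067, 0, 0.002, -0.001, 0.067, 0]'

```text
time: 16.23
tool_pos: [0.6684, 0.1108, 0.1593]
tcp_rot: [-3.12, 0.365, -0.003]
wrist_force: [0.0, -0.0, -3.4]
width: 0.706
grip_force: 77.5
```

```bash
python3 - <<'E'
from fit import *
from go import go
go(.666,.1104,.145,-103.3)
a=shot("scene");b=shot("side");z=monitor.read_state()["tool_pos"][2]+.0555
print(z,fit(a,*OR,z,(330,130,440,260)),fit(b,*OR,z,(320,90,420,190)))
go(.666,.1104,.145,-103.3)
E
```

```text
now [0.6684 0.1108 0.1593] h -103.34 q [ 0.13  0.29  1.64 -0.    1.2   1.93] t 16.23 d [-0.0022  0.0009  0.0143] turn -0.001 w 0.706 F [ 0.  -0.  -3.4] tilt [ 1.9e-03  2.0e-04 -1.0e+00]
0.21531909707612817 (array([682.8, 108.1]), array([ 75.6, 138.3]), np.float32(158.8), [[605.0, 98.0], [734.0, 48.0], [761.0, 118.0], [632.0, 168.0]]) (array([674.7, 208.9]), array([282.3, 108.7]), np.float32(72.2), [[580.0, 91.0], [683.0, 58.0], [770.0, 327.0], [666.0, 360.0]])
now [0.6687 0.1111 0.1598] h -103.31 q [ 0.13  0.29  1.64 -0.    1.2   1.93] t 16.32 d [-0.0025  0.0013  0.0148] turn -0.0 w 0.706 F [-0.2 -0.2 -5.2] tilt [ 2.7e-03  3.0e-04 -1.0e+00]
```

Call:
step_arm --series '[-0.001, 0.001, 0.004, 0, -0.001, 0.001, 0.007, 0, -0.001, 0.001, 0.007, 0, -0.001, 0.001, 0.007, 0]'

```text
time: 16.82
tool_pos: [0.6663, 0.1105, 0.151]
tcp_rot: [3.12, -0.364, -0.0]
wrist_force: [-0.8, -0.1, -4.5]
width: 0.71
grip_force: 77.5
```

```bash
python3 - <<'E'
from fit import *
from go import go
for i in range(4):
    go(.666,.1104,.142,-103.3);p=shot("wrist")
s=monitor.read_state();M=R.from_rotvec(s["tcp_rot"]).as_matrix();save(p,"w7.png")
q=fit(p,(5,100,80),(22,255,255),s["tool_pos"][2]+.0555,(150,100,500,399));print(q)
for b in q[3]:print(np.round(M.T@(np.array([b[0]/1000,b[1]/1000,s["tool_pos"][2]])-s["tool_pos"]),4))
E
```

```text
now [0.6663 0.1105 0.151 ] h -103.3 q [ 0.13  0.3   1.65 -0.    1.19  1.93] t 16.82 d [-0.0003  0.0002  0.009 ] turn -0.0 w 0.71 F [-0.8 -0.1 -4.5] tilt [-1.e-04 -0.e+00 -1.e+00]
now [0.6664 0.1105 0.1511] h -103.3 q [0.13 0.3  1.65 0.   1.19 1.93] t 16.88 d [-0.0004  0.0002  0.0091] turn -0.0 w 0.708 F [ 0.2 -0.1 -4. ] tilt [ 0.  0. -1.]
now [0.6665 0.1105 0.1511] h -103.3 q [ 0.13  0.3   1.65 -0.    1.19  1.93] t 16.93 d [-0.0004  0.0002  0.0091] turn 0.0 w 0.71 F [ 0.1  0.5 -3.4] tilt [ 2.e-04  0.e+00 -1.e+00]
now [0.6665 0.1105 0.1512] h -103.3 q [ 0.13  0.3   1.65 -0.    1.19  1.93] t 16.98 d [-0.0004  0.0002  0.0092] turn 0.0 w 0.707 F [ 0.5 -0.2 -4.7] tilt [ 2.e-04 -0.e+00 -1.e+00]
(array([680.5, 106.4]), array([ 63. , 111.6]), np.float32(166.9), [[619.0, 88.0], [728.0, 63.0], [742.0, 124.0], [633.0, 150.0]])
[-0.041   0.0328 -0.    ]
[0.0708 0.032  0.    ]
[ 0.0704 -0.0306  0.    ]
[-0.0417 -0.0308 -0.    ]
```

Call:
step_arm --series '[0, 0, 0.003, 0, 0, 0, 0.006, 0, 0, 0, 0.006, 0]'

```text
time: 17.4
tool_pos: [0.6659, 0.1104, 0.1444]
tcp_rot: [3.12, -0.364, -0.002]
wrist_force: [-0.5, -1.2, -3.7]
width: 0.708
grip_force: 77.5
```

Call:
step_arm --series '[0, 0, 0.0015, 0, 0, 0, 0.003, 0, 0, 0, 0.003, 0]'

```text
time: 17.77
tool_pos: [0.6662, 0.1104, 0.1419]
tcp_rot: [3.12, -0.364, -0.001]
wrist_force: [-0.5, -0.0, -3.5]
width: 0.709
grip_force: 77.5
```

Call:
step_arm --series '[0, 0, 0.001, 0, 0, 0, 0.002, 0, 0, 0, 0.002, 0]'

```text
time: 18.15
tool_pos: [0.6663, 0.1104, 0.1399]
tcp_rot: [3.12, -0.364, -0.0]
wrist_force: [-0.0, 0.5, -3.4]
width: 0.707
grip_force: 77.5
```

Call:
step_arm --series '[0, 0, 0.001, 0, 0, 0, 0.0015, 0, 0, 0, 0.0015, 0]'

```text
time: 18.52
tool_pos: [0.6663, 0.1104, 0.1385]
tcp_rot: [3.12, -0.364, -0.0]
wrist_force: [0.5, -0.2, -3.4]
width: 0.704
grip_force: 77.5
```

Call:
step_arm --series '[0, 0, 0.001, 0, 0, 0, 0.0015, 0, 0, 0, 0.0015, 0]'

```text
time: 18.9
tool_pos: [0.6663, 0.1104, 0.137]
tcp_rot: [3.12, -0.364, -0.0]
wrist_force: [0.3, -0.2, -3.5]
width: 0.709
grip_force: 77.5
```

Call:
step_arm --series '[0, 0, 0.001, 0, 0, 0, 0.001, 0]'

```text
time: 19.15
tool_pos: [0.6664, 0.1104, 0.1364]
tcp_rot: [3.12, -0.364, 0.0]
wrist_force: [-0.6, -0.3, -2.3]
width: 0.707
grip_force: 77.7
```

Call:
step_arm --series '[0, 0, 0.001, 0, 0, 0, 0.001, 0]'

```text
time: 19.4
tool_pos: [0.6666, 0.1105, 0.1363]
tcp_rot: [-3.12, 0.364, -0.001]
wrist_force: [-3.8, -0.3, 3.5]
width: 0.703
grip_force: 78.4
```

Call:
step_arm --series '[0, 0, 0.001, 0, 0, 0, 0.001, 0]'

```text
time: 19.65
tool_pos: [0.6666, 0.1105, 0.1362]
tcp_rot: [-3.12, 0.364, -0.002]
wrist_force: [-4.9, -0.3, 7.8]
width: 0.707
grip_force: 79.0
```

Firm stop at 97.9 mm above the height at pick-up, so the feet are in the recesses. Relax, release and lift.

Call:
step_arm --series '[0, 0, -0.002, 0, 0, 0, -0.002, 0, 0, 0, -0.002, 0, 0, 0, -0.002, 0, 0, 0, -0.002, 0, 0, 0, -0.002, 0]' --gripper 1

```text
time: 20.4
tool_pos: [0.6664, 0.1104, 0.1359]
tcp_rot: [3.12, -0.364, -0.0]
wrist_force: [-1.0, -0.4, 0.0]
width: 0.998
grip_force: 0.0
```

Call:
step_arm --series '[0, 0, -0.02, 0, 0, 0, -0.06, 0, 0, 0, -0.11, 0, -0.03, 0, -0.15, 0, -0.07, 0, -0.17, 0, -0.1, 0, -0.17, 0, -0.1, 0, -0.17, 0]'

```text
time: 21.28
tool_pos: [0.5682, 0.1341, 0.3091]
tcp_rot: [-3.119, 0.362, -0.006]
wrist_force: [0.6, -0.0, 0.8]
width: 0.999
grip_force: 0.0
```

```bash
python3 - <<'E'
from fit import *
p=shot("wrist");save(p,"w8.png")
for z in(.191,.197):print(z,fit(p,(5,100,80),(25,255,255),z,(150,0,500,260)))
a=shot("scene");b=shot("side")
P=[]
for v in(a,b):
    r=viewer.spot_point(v,"tub_top");r=[k for k in r if np.linalg.norm(onz(v,k["point"],.191)[:2]-[.666,.1105])<.05];P.append(ray(v,r[0]["point"]))
A=np.zeros((3,3));y=np.zeros(3)
for o,d in P:
    d=d/np.linalg.norm(d);N=np.eye(3)-np.outer(d,d);A+=N;y+=N@o
print("tri",np.linalg.solve(A,y))
c=np.hstack([cv2.resize(a["image"][120:270,310:460],None,fx=2.6,fy=2.6),cv2.resize(b["image"][80:230,290:440],None,fx=2.6,fy=2.6)])
cv2.imwrite("pics/fin.png",c[:,:,::-1]);print(c.shape,monitor.read_state()["time"])
E
```

```text
0.191 (array([644.7, 112.2]), array([ 71.1, 135.1]), np.float32(166.8), [[571.0, 93.0], [702.0, 62.0], [719.0, 131.0], [587.0, 162.0]])
0.197 (array([644.5, 112.3]), array([ 69.6, 132.4]), np.float32(166.8), [[572.0, 94.0], [701.0, 63.0], [717.0, 131.0], [588.0, 161.0]])
tri [0.670677   0.11185101 0.19492606]
(390, 780, 3) 21.525
```

View pics/fin.png

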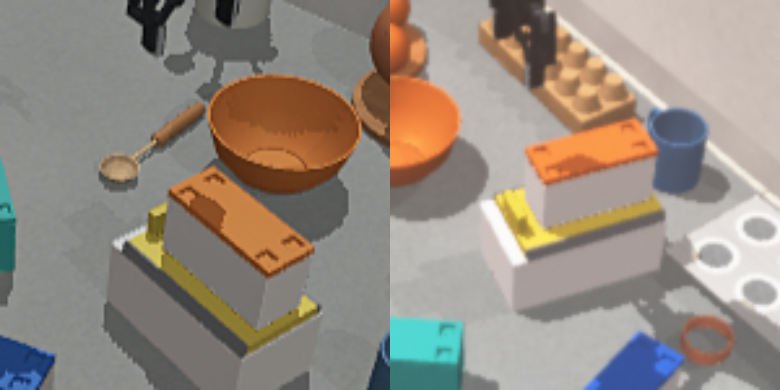

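The picture shows the tub square and flush on the wedged lid, with no feet visible and the other things undisturbed. The heights felt at pick-up and at placing agree, so I hand in.

```bash
python3 -c "
from workcell import job;print(job.finish_job())"
```

```text
the job is handed in; nothing more can be done
None
```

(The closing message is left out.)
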